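# Clamp the extractor's filter with its T-key

## Robot

A 6-joint arm with a two-finger parallel gripper is mounted at the origin on the work surface. World frame = base frame: x ahead of the robot, y to its left, z up, the work surface at z = 0. Lengths are in m, angles in rad, forces in N, time in s.
With the tool pointing down it reaches from about 0.35 to 0.85 m from the base axis. Payload 8.1 kg.
Tool frame: the origin (TCP) lies on the mounting face of the last link; the fingertips stand 186 mm ahead of it and the grasp point (between the pads) lies 167 mm ahead of it; z points along the fingers, y is the line along which they close (so a half turn about z gives the same grasp; the last joint's range is limited). The gripper opens to 93 mm and grips with 3 to 60 N. Pads are 15 mm wide; open, the fingers measure 128 mm over their backs; the gripper's body (75 mm by 188 mm) begins 65 mm behind the grasp point.
Start: joints at [-1.303, 0.13, 1.488, -0, 1.523, -0.085], TCP at [0.207, -0.563, 0.405] pointing down, gripper open.
Joint ranges: [-2.96, 2.96], [-0.89, 2.26], [0.02, 2.5], [-1.34, 4.48], [0, 2.73], [-2.66, 2.66]. Speed limits (rad/s): [2.39, 2.39, 2.79, 3.14, 3.14, 3.14].

## Interface

Orientations are given as a rotation vector (axis times angle).
In Python, from plant import read_state, read_camera, camera_params, close_job gives the robot as it stands. The module is installed in compiled form; this text tells all that it offers.
- The arm moves only by the tool servo_tool, never from a script. Its argument "increments" is a list of rows, each an object with "slide": the shift along the tool's x, y, z in mm, a list of three; "dr": the turn, a rotation vector about the tool's x, y, z in rad, a list of three; "jaw": the closure, from 0 (fully open) to 1 (shut). In form: [{"slide": [x, y, z], "dr": [ax, ay, az], "jaw": jaw}, ...]. A call has 1 to 20 rows; each row is the pose to reach, as a shift and turn from the pose commanded when the call began, along the tool's axes at that moment; what a row does not reach only later rows make up. A row lasts 1/10 s, in which the tool goes at most 50 mm and 8.59 degrees, less where a joint would pass 70% of its speed; a pose out of reach is approached as far as the arm can. A call with a gripper value outside its range is refused whole. The fingers move at their own pace and stop on an object; "force" is the grip in N (left out, the last holds). Time passes only in rows, so rows that repeat a pose let the fingers close. It gives the time, the measured TCP pose, the force, the opening and the grip force at its end, in the units of the state.
- read_state(): the state, without advancing time (a new reading comes with each control period).
- read_camera(name): name is "scene" or "top" or "wrist"; returns (picture, depth): 400x640x3 uint8, red, green, blue; 400x640 float32, m along the optical axis (not along the pixel's ray), 0 where there is no reading.
- camera_params(name): a dict with "fx", "fy", "cx", "cy" (pixels), "rvec" (rotation vector, rad) and "tvec" (3), from world to camera coordinates, as OpenCV has them. Camera axes: x right, y down, z forward; pixel columns grow to the right and rows downward; lengths in m; the calibration is good to about 2 mm. A picture is of the moment at which its call begins: read the wrist's pose just before it. camera_params takes no time and is no camera call; for the wrist camera it gives the pose at the moment of the call.
- close_job(): hands the job in; it is judged then, once.
The state is a dict: "t": time; "q": joint angles; "dq": joint speeds; "joint_torque": joint torques, N m; "tool_pos": TCP position; "orientation": TCP orientation; "force": force on the tool from outside, world axes, zero at the start; "wrist_torque": the same for the moment, N m; "opening": finger opening in m; "gripper_force": force on a finger pad.
Only numpy, scipy, OpenCV 4.12 (cv2) and the standard library are available. Lean on these libraries where they do the work, as an engineer would, in place of code of your own. Each camera call takes 0.05 s, during which the arm holds its last target. There are 200 camera calls.

## Task

The filter cartridge in the bench dust extractor is loose. Take the blue-handled T-key from the tool block, lower it down the well in the middle of the filter onto the square stem at the bottom, and with it turn the stem clockwise until it comes up against its stop, so that the cartridge is clamped fully down; feel your way and do not ram or wrench the key. Then put the key back upright in the hole it came from and leave the other things alone.

Things in the scene. Friction and masses are not known exactly. Their poses are not given: they have to be found in the camera images.
- key_grip (a point): Centre of the blue grip bar of the square-socket T-key (steel, about 0.3 kg), upright in one of the block's two holes. The bar lies along this point's x: 90 mm long, 12 mm wide (y), 15 mm high; z runs up the shank. Below it hangs a 11 mm shank; 160 mm down is the key's open lower end, key_end.
- key_end (a point): Centre of the open lower end of the T-key's steel socket, 160 mm straight below key_grip; 15 mm above the table while in the block. The socket is 24 mm square with cut corners (30 mm over them), 30 mm long; its square hole is 17.4 mm wide and 20 mm deep, with flats parallel and square to the grip bar.
- extractor: Bench dust extractor: white box fixed to the table, 190 mm (x) by 320 mm (y) by 150 mm high. Origin: on the table, on the vertical axis of the filter well; the box reaches 95 mm to -y and 225 mm to +y of that axis. The round blue filter cartridge with white pleats, 132 mm across, is sunk in the top round the well; a blue cover disc lies on the box's +y part.
- well_mouth (a point): Centre of the well's mouth in the middle of the loose cartridge, on the extractor's axis, 158 mm above the table. The well is a round hole flared to about 56 mm at the mouth, about 38 mm wide inside, narrowing by a cone to a 32 mm guide between 66 and 44 mm above the table, where the stem stands in its centre.
- stem_top (a point): Centre of the top of the brass stem at the well's foot, 55 mm above the table (axes as the box, not turning). Stem 16 mm square, under a 4 mm high round pilot nose; the key is fully seated with key_end on the flange at 36 mm. It drops on only within about 0.1 rad of the flats, else it stands on the square at 51 mm. The stem's flats start at any angle, which no reading gives.
- cartridge (a joint): How far the cartridge is drawn down, m: 0 loose (blue cap 8 mm proud), 0.008 fully clamped; starts at 0 to 0.002. The stem draws it down 8 mm per rad; it turns clockwise from above, stiffly (0.1 to 0.17 N m), through 0.75 to 1 rad to a rigid stop, and stays where left. At the stop 0.2 to 0.3 N m is tight, over 0.35 N m is wrenching.
- block: Brown wooden tool block fixed to the table, 80 mm (x) by 200 mm (y) by 75 mm high; origin under its centre. Two round holes, 37 mm wide with 3 mm chamfers, lie 60 mm either side of its centre along y, their floors 15 mm above the table. The two T-keys stand in them, either way round, bars roughly along the block's y. Stubs of small tools stick up 16 mm at its middle.
- spare_grip (a point): Centre of the orange grip bar of the other, shorter T-key (135 mm from its bar to its solid round end, bar of the same size), 150 mm above the table: not for this job, to be left where it stands.
- flux: Red plastic bottle with a white cap, 64 mm across and 150 mm tall, upright; origin under its centre. Leave alone.
- beads: Green glass jar with a grey lid, 72 mm across and 100 mm tall, upright; origin under its centre. Leave alone.
- waxtube: Blue wax ring tube, 32 mm across and 50 mm tall, upright; origin under its centre. Leave alone.
- waxblock: Green wax block 45 by 70 by 22 mm lying flat; origin under its centre. Leave alone.
- driver: Yellow-handled screwdriver, 200 mm long, lying on the table; origin at its middle, on the table. Leave alone.
Mind the look-alikes: they are no part of the job. What is shaped like the part that bears key_grip but turquoise or yellow is not meant.

How it is judged:
On the way, in this order (a step that is already met when the one before it is completed fails the run):
1. the key's socket is fully seated over the square stem at the foot of the well (z of key_end in the frame of extractor below 0.042 m and horizontal distance between key_end and extractor below 0.008 m), for 0.1 s.
2. the stem is turned to its stop with the key seated on it, drawing the cartridge fully down (value of joint cartridge above 0.0066 m and z of key_end in the frame of extractor below 0.044 m), for 0.1 s.
At the end, for the whole second after the job is handed in: The cartridge is clamped down (at least 6.6 of its 8 mm), and the blue T-key stands released in the hole it came from, its grip within 20 mm of where it started and upright within 0.15 rad (value of joint cartridge above 0.0066 m and distance of key_grip from where it was at the start of the episode below 0.02 m and angle between key_grip's own z axis and vertical below 0.15 rad); the robot touches nothing.
It fails at once if the key is rammed on the stem or the well (over 30 N before it is seated) ((contact force between key and extractor above 30 N or contact force between key and spindle above 30 N) and z of key_end in the frame of extractor above 0.045 m).
It fails at once if the stem is wrenched with the key (over 80 N at the socket) (contact force between key and extractor above 80 N or contact force between key and spindle above 80 N).
It fails at once if another thing on the bench is shifted by over 30 mm (distance of any of spare_grip, flux, beads, waxtube, waxblock, driver from where it was at the start of the episode above 0.03 m).
It also fails if it takes over 72 s, if anything falls off the work surface, if the arm or the gripper's body presses on something with over 40 N, if the wrist force passes 120 N, or if a joint passes its speed limit or range.

## Working session

There is one attempt and no reset: what is moved stays moved. The work goes in short steps, Python scripts to look and compute and a tool call to move; the robot and the scene stay as the last step left them, time stands still between calls to the robot, and variables do not carry over. Pictures are saved under pics/ and viewed, at most 10 in all, crops included, and the job is handed in when it is done.

Besides the shell and the picture viewer there is one more tool, called as name([rows], argument=value, ...), one row to a line, values as JSON. servo_tool: Moves the arm, as the interface text tells. Its arguments: {"type":"object","properties":{"increments":{"type":"array"},"force":{"type":"number"}},"required":["increments"]}

```bash
mkdir -p pics; cat > h.py <<'E'
import numpy as np, cv2
from plant import *
def cam(n):
    p=camera_params(n); R=cv2.Rodrigues(np.array(p["rvec"],float))[0]; return p,R,np.array(p["tvec"],float)
def ray(c,u,v,z):
    p,R,t=c; d=R.T@np.array([(u-p["cx"])/p["fx"],(v-p["cy"])/p["fy"],1]); o=-R.T@t
    return o+d*(z-o[2])/d[2]
def cloud(c,D):
    p,R,t=c; v,u=np.mgrid[:400,:640]
    P=np.stack([(u-p["cx"])/p["fx"]*D,(v-p["cy"])/p["fy"]*D,D],-1)
    return (P-t)@R
def grab(n,f):
    c=cam(n); I,D=read_camera(n); cv2.imwrite(f"pics/{f}.png",I[:,:,::-1]); np.save(f"pics/{f}.npy",D); return c,I,D
E
python3 - <<'E'
from h import *
s=read_state();print(s)
for n in("top","scene"):
    c,I,D=grab(n,n+"0"); print(n,c)
E
```

```text
{'t': 0.0, 'q': array([-1.30339201e+00,  1.31129241e-01,  1.48925553e+00,  7.96518845e-06,
        1.52299056e+00, -8.54295727e-02]), 'dq': array([ 5.72634270e-04, -1.76127286e-03, -2.71070445e-04,  7.00012108e-05,
       -1.18163139e-03,  1.62600764e-03]), 'joint_torque': array([-1.58715648e-03, -5.59841216e+01, -4.91761959e+01,  7.64317461e-02,
        3.51497729e-02, -1.17902518e-04]), 'tool_pos': array([ 0.20728142, -0.56281928,  0.40371926]), 'orientation': array([-3.09108315e+00, -5.51047474e-01,  2.41852445e-04]), 'force': array([ 0.15210254, -0.21970066, -0.25050142]), 'wrist_torque': array([0.06115319, 0.01309753, 0.01847193]), 'gripper_force': 0.0, 'opening': 0.09295316707162132}
top ({'fx': 486.7187761646957, 'fy': 486.7187761646957, 'cx': 324.66267797118417, 'cy': 199.005518028789, 'rvec': array([ 2.14904076, -2.19755851,  0.13368828]), 'tvec': array([-0.06599145,  0.58421064,  1.22538741])}, array([[-0.0230868 , -0.99963182,  0.01425575],
       [-0.99398815,  0.02142524, -0.10737092],
       [ 0.10702595, -0.01664889, -0.99411682]]), array([-0.06599145,  0.58421064,  1.22538741]))
scene ({'fx': 505.9908412936468, 'fy': 505.9908412936468, 'cx': 312.4756643151322, 'cy': 201.0141179692761, 'rvec': array([ 2.17780195,  1.16579539, -0.45380708]), 'tvec': array([-0.25099024, -0.30957868,  1.49508982])}, array([[ 0.55142312,  0.83416828, -0.00978844],
       [ 0.62124982, -0.41844875, -0.6625325 ],
       [-0.55675956,  0.35925467, -0.74896921]]), array([-0.25099024, -0.30957868,  1.49508982]))
```

View pics/top0.png

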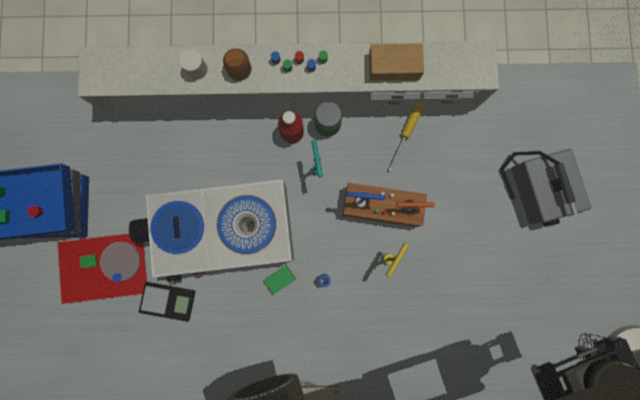

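View pics/scene0.png

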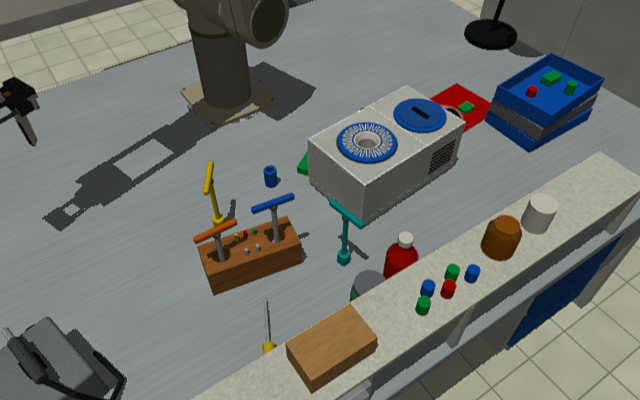

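The top view shows four T-keys: blue at (365,196) and orange at (415,205) stand in the block, while turquoise (316,158) and yellow (397,260) stand outside it. The blue bar in the block is the one meant. The filter ring is at about (247,225).

```bash
python3 - <<'E'
from h import *
c=cam("top"); I=cv2.imread("pics/top0.png"); D=np.load("pics/top0.npy"); P=cloud(c,D)
H=cv2.cvtColor(I,cv2.COLOR_BGR2HSV)
blue=cv2.inRange(H,(105,120,60),(125,255,255))
def comp(m,x0,x1,y0,y1):
    k=np.zeros_like(m);k[y0:y1,x0:x1]=m[y0:y1,x0:x1];return k
m=comp(blue,340,392,185,206); m[P[:,:,2]<.15]=0
pts=np.argwhere(m)[:,::-1].astype(np.float32); r=cv2.minAreaRect(pts);print("bluebar",r,len(pts))
b=cv2.boxPoints(r); W=np.array([ray(c,*p,.1825) for p in b]);print(W.round(4),"ctr",ray(c,*r[0],.1825).round(4)); 
print("depth z",np.median(P[m>0],0).round(4))
e=sorted([(np.linalg.norm(W[i]-W[(i+1)%4]),i) for i in range(4)]);print("sides",e)
d=W[(e[-1][1]+1)%4]-W[e[-1][1]];print("bar angle",np.arctan2(d[1],d[0]))
og=cv2.inRange(H,(5,180,150),(14,255,255)); og[P[:,:,2]<.14]=0; og=comp(og,380,450,190,220)
r=cv2.minAreaRect(np.argwhere(og)[:,::-1].astype(np.float32)); print("orange",r,ray(c,*r[0],.1575).round(4))
m=comp(blue,205,290,185,265)
cs=max(cv2.findContours(m,cv2.RETR_EXTERNAL,cv2.CHAIN_APPROX_NONE)[0],key=cv2.contourArea)
el=cv2.fitEllipse(cv2.convexHull(cs));print("ring",el,ray(c,*el[0],.158).round(4),el[1][0]*ray(c,el[0][0]+1,el[0][1],.158)[1])
a=ray(c,el[0][0]-el[1][0]/2,el[0][1],.158);b=ray(c,el[0][0]+el[1][0]/2,el[0][1],.158);print("diam",np.linalg.norm(a-b))
# box top points by depth
t=(abs(P[:,:,2]-.15)<.006); t[:, :140]=0;t[:,300:]=0; t=cv2.morphologyEx(t.astype(np.uint8),cv2.MORPH_OPEN,np.ones((3,3)))
q=P[t>0][:,:2].astype(np.float32); print("box",cv2.minAreaRect(q))
cv2.imwrite("pics/crop.png",cv2.resize(I[140:290,290:450],None,fx=4,fy=4,interpolation=cv2.INTER_CUBIC))
E
```

```text
bluebar ((365.0692443847656, 195.4461669921875), (38.20269775390625, 4.8373541831970215), 7.125016689300537) 154
[[ 0.5734 -0.1248  0.1825]
 [ 0.5844 -0.1265  0.1825]
 [ 0.5717 -0.2126  0.1825]
 [ 0.5607 -0.2108  0.1825]] ctr [ 0.5725 -0.1687  0.1825]
depth z [ 0.5733 -0.1683  0.1821]
sides [(np.float64(0.011098669285135457), 0), (np.float64(0.011100237149817987), 2), (np.float64(0.08692972405783306), 3), (np.float64(0.08702409446413939), 1)]
bar angle -1.7174107218032022
orange ((416.0, 203.5), (34.0, 1.0), -0.0) [ 0.554  -0.2892  0.1575]
ring ((245.7751007080078, 224.24856567382812), (55.70844268798828, 56.730838775634766), 53.205814361572266) [0.5144 0.1062 0.158 ] 5.788939984302358
diam 0.1280930984301921
box ((0.5900618433952332, 0.15807421505451202), (0.3508099615573883, 0.3657027781009674), 5.386083126068115)
```

View pics/crop.png

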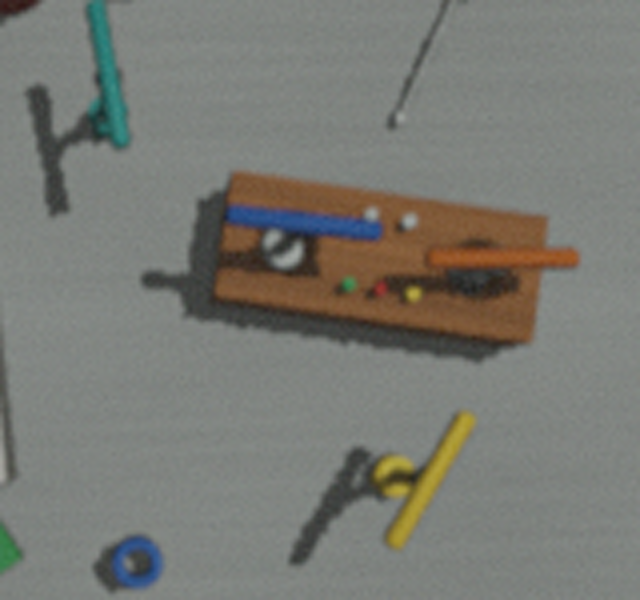

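The crop confirms it: the blue bar, at (305,222) in the crop, stands in the block's +y hole. The turquoise and yellow keys are off the block. I'll go above it now.

```bash
cat >> h.py <<'E'
from scipy.spatial.transform import Rotation as Ro
def to(pos,yaw):  # yaw = world angle of tool y, tool pointing down
    s=read_state(); R=Ro.from_rotvec(s["orientation"]).as_matrix()
    y=np.array([np.cos(yaw),np.sin(yaw),0]); z=np.array([0,0,-1.]); T=np.stack([np.cross(y,z),y,z],1)
    print("t",round(s["t"],2),"q6",s["q"][5].round(3),"pos",s["tool_pos"].round(4),"F",s["force"].round(2),"M",s["wrist_torque"].round(3),"slide",(R.T@(np.array(pos)-s["tool_pos"])*1e3).round(1),"dr",Ro.from_matrix(R.T@T).as_rotvec().round(4))
E
python3 -c "
from h import *
to([.5725,-.1687,.42],-.147)"
```

```text
t 0.1 q6 -0.085 pos [ 0.2073 -0.5628  0.4038] F [ 0.37  0.85 -0.63] M [ 0.006 -0.04   0.033] slide [ 478.9 -243.7  -15.7] dr [-1.500e-03 -1.000e-03 -1.071e+00]
```

servo_tool([
  {"slide": [0, 0, -16], "dr": [0, 0, 0], "jaw": 0},
  {"slide": [479, -244, -16], "dr": [0, 0, -1.07], "jaw": 0},
  {"slide": [479, -244, -16], "dr": [0, 0, -1.07], "jaw": 0},
  {"slide": [479, -244, -16], "dr": [0, 0, -1.07], "jaw": 0},
  {"slide": [479, -244, -16], "dr": [0, 0, -1.07], "jaw": 0},
  {"slide": [479, -244, -16], "dr": [0, 0, -1.07], "jaw": 0},
  {"slide": [479, -244, -16], "dr": [0, 0, -1.07], "jaw": 0},
  {"slide": [479, -244, -16], "dr": [0, 0, -1.07], "jaw": 0},
  {"slide": [479, -244, -16], "dr": [0, 0, -1.07], "jaw": 0},
  {"slide": [479, -244, -16], "dr": [0, 0, -1.07], "jaw": 0},
  {"slide": [479, -244, -16], "dr": [0, 0, -1.07], "jaw": 0},
  {"slide": [479, -244, -16], "dr": [0, 0, -1.07], "jaw": 0},
  {"slide": [479, -244, -16], "dr": [0, 0, -1.07], "jaw": 0},
  {"slide": [479, -244, -16], "dr": [0, 0, -1.07], "jaw": 0},
  {"slide": [479, -244, -16], "dr": [0, 0, -1.07], "jaw": 0},
  {"slide": [479, -244, -16], "dr": [0, 0, -1.07], "jaw": 0},
  {"slide": [479, -244, -16], "dr": [0, 0, -1.07], "jaw": 0},
  {"slide": [479, -244, -16], "dr": [0, 0, -1.07], "jaw": 0},
])

```text
t: 1.9
tool_pos: [0.5721, -0.1694, 0.4209]
orientation: [2.381, 2.049, 0.0]
force: [-0.1, -0.1, -0.5]
opening: 0.0929
gripper_force: 0.0
```

```bash
python3 - <<'E'
from h import *
to([.5725,-.1687,.42],-.147)
c,I,D=grab("wrist","w1"); P=cloud(c,D)
H=cv2.cvtColor(I,cv2.COLOR_RGB2HSV); m=cv2.inRange(H,(105,120,50),(125,255,255)); m[(P[:,:,2]<.15)|(D==0)]=0
n,L,S,C=cv2.connectedComponentsWithStats(m); k=1+S[1:,4].argmax(); print(S[k])
pts=np.argwhere(L==k)[:,::-1].astype(np.float32); r=cv2.minAreaRect(pts); W=np.array([ray(c,*p,.1825) for p in cv2.boxPoints(r)])
print(r,"ctr",W.mean(0).round(4)); 
for i in range(2):
    d=W[i+1]-W[i]; print(np.linalg.norm(d),np.arctan2(d[1],d[0]))
t=P[L==k]; t=t[t[:,2]>.179];print(t.mean(0),t.min(0),t.max(0))
E
```

```text
t 1.9 q6 -0.224 pos [ 0.5721 -0.1694  0.4209] F [-0.13 -0.07 -0.51] M [-0.058 -0.067 -0.013] slide [0.7 0.3 0.9] dr [ 0.0002  0.0001 -0.0024]
[ 315  162   16  106 1461]
((322.5, 214.5), (105.0, 15.0), 90.0) ctr [ 0.5743 -0.1687  0.1825]
0.01134463890154479 -0.14995067826439565
0.08921952255966524 -1.7124247125309056
[ 0.57497515 -0.16710883  0.18226698] [ 0.56340604 -0.21377659  0.17900668] [ 0.58531892 -0.12552314  0.18500804]
```

View pics/w1.png

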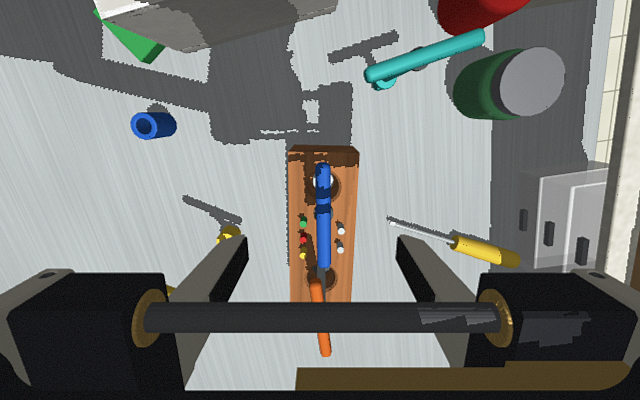

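The wrist view shows the blue bar at (322,214), lined up with the fingers. It measures 89×11 mm at z 0.182, which fits. Descending and gripping.

servo_tool([
  {"slide": [1, 2, 25], "dr": [0, 0, 0], "jaw": 0},
  {"slide": [1, 2, 50], "dr": [0, 0, 0], "jaw": 0},
  {"slide": [1, 2, 70], "dr": [0, 0, 0], "jaw": 0},
  {"slide": [1, 2, 79], "dr": [0, 0, 0], "jaw": 0},
  {"slide": [1, 2, 79], "dr": [0, 0, 0], "jaw": 0},
  {"slide": [1, 2, 79], "dr": [0, 0, 0], "jaw": 0},
  {"slide": [1, 2, 79], "dr": [0, 0, 0], "jaw": 0.5},
  {"slide": [1, 2, 79], "dr": [0, 0, 0], "jaw": 0.7},
  {"slide": [1, 2, 79], "dr": [0, 0, 0], "jaw": 0.8},
  {"slide": [1, 2, 79], "dr": [0, 0, 0], "jaw": 0.9},
  {"slide": [1, 2, 79], "dr": [0, 0, 0], "jaw": 1},
  {"slide": [1, 2, 79], "dr": [0, 0, 0], "jaw": 1},
  {"slide": [1, 2, 79], "dr": [0, 0, 0], "jaw": 1},
  {"slide": [1, 2, 79], "dr": [0, 0, 0], "jaw": 1},
  {"slide": [1, 2, 79], "dr": [0, 0, 0], "jaw": 1},
], force=40)

```text
t: 3.45
tool_pos: [0.5746, -0.1679, 0.3417]
orientation: [-2.379, -2.051, 0.0]
force: [0.3, -0.2, 0.5]
opening: 0.0257
gripper_force: 0.0
```

```bash
python3 -c "
from h import *
to([.574,-.1687,.342],-.147);print(read_state()['opening'],read_state()['gripper_force'])"
```

```text
t 3.45 q6 -0.222 pos [ 0.5746 -0.1679  0.3417] F [ 0.35 -0.18  0.55] M [-0.033 -0.028 -0.001] slide [-0.9 -0.5 -0.3] dr [-0.0002 -0.0001 -0.001 ]
0.0257434789079723 0.0
```

servo_tool([
  {"slide": [0, 0, 0], "dr": [0, 0, 0], "jaw": 1},
  {"slide": [0, 0, 0], "dr": [0, 0, 0], "jaw": 1},
  {"slide": [0, 0, 0], "dr": [0, 0, 0], "jaw": 1},
  {"slide": [0, 0, 0], "dr": [0, 0, 0], "jaw": 1},
  {"slide": [0, 0, 0], "dr": [0, 0, 0], "jaw": 1},
  {"slide": [0, 0, -10], "dr": [0, 0, 0], "jaw": 1},
  {"slide": [0, 0, -25], "dr": [0, 0, 0], "jaw": 1},
  {"slide": [0, 0, -45], "dr": [0, 0, 0], "jaw": 1},
  {"slide": [0, 0, -70], "dr": [0, 0, 0], "jaw": 1},
  {"slide": [0, 0, -100], "dr": [0, 0, 0], "jaw": 1},
  {"slide": [0, 0, -130], "dr": [0, 0, 0], "jaw": 1},
  {"slide": [0, 0, -160], "dr": [0, 0, 0], "jaw": 1},
  {"slide": [0, 0, -175], "dr": [0, 0, 0], "jaw": 1},
  {"slide": [0, 0, -180], "dr": [0, 0, 0], "jaw": 1},
  {"slide": [0, 0, -180], "dr": [0, 0, 0], "jaw": 1},
], force=40)

```text
t: 4.95
tool_pos: [0.5747, -0.1679, 0.522]
orientation: [2.379, 2.051, 0.0]
force: [0.2, -0.0, -3.8]
opening: 0.0114
gripper_force: 40.0
```

```bash
python3 - <<'E'
from h import *
to([.5144-.03,.1062,.522],.35);print(read_state()['opening'],read_state()['gripper_force'])
for n in("top","scene"): grab(n,n+"1")
c=cam("top"); P=cloud(c,np.load("pics/top1.npy"))
# well mouth: ring from the second view (scene)
c=cam("scene"); I=cv2.imread("pics/scene1.png"); H=cv2.cvtColor(I,cv2.COLOR_BGR2HSV)
m=cv2.inRange(H,(100,120,50),(125,255,255)); k=np.zeros_like(m); k[115:165,330:400]=m[115:165,330:400]
cs=cv2.findContours(k,cv2.RETR_EXTERNAL,cv2.CHAIN_APPROX_NONE)[0]; pts=np.vstack(cs)[:,0]
h=cv2.convexHull(pts)[:,0]; W=np.array([ray(c,u,v,.158) for u,v in h])[:,:2].astype(np.float32)
print(cv2.minEnclosingCircle(W), cv2.fitEllipse(W))
E
```

```text
t 4.95 q6 -0.222 pos [ 0.5747 -0.1679  0.522 ] F [ 0.24 -0.03 -3.77] M [-0.014 -0.053  0.002] slide [ 2.578e+02 -1.297e+02 -1.000e-01] dr [ 6.00e-04  3.00e-04 -4.98e-01]
0.011438460608908815 39.979618191719055
((0.5187286138534546, 0.12797752022743225), 0.09613034874200821) ((0.516550600528717, 0.12091372907161713), (0.1309112012386322, 0.18638840317726135), 20.764495849609375)
```

View pics/scene1.png

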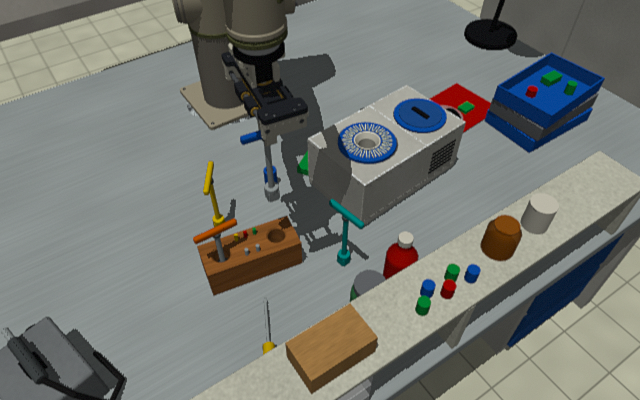

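The scene view shows the key held with its socket at (270,190), the empty hole at (280,235), and the ring at (367,142). Next I'll stop short of the well for a close look.

```bash
python3 - <<'E'
from h import *
to([.541,.031,.522],.35)
c=cam("scene"); I=cv2.imread("pics/scene1.png"); H=cv2.cvtColor(I,cv2.COLOR_BGR2HSV)
m=cv2.inRange(H,(100,120,50),(125,255,255)); m[:110]=0; m[170:]=0; m[:,:325]=0
n,L,S,C=cv2.connectedComponentsWithStats(m); print(S[1:])
k=(L==[i for i in range(1,n) if S[i,0]<350][0]).astype(np.uint8)
h=np.vstack(cv2.findContours(k,cv2.RETR_EXTERNAL,cv2.CHAIN_APPROX_NONE)[0]); h=cv2.convexHull(h)[:,0]
W=np.array([ray(c,u,v,.158) for u,v in h])[:,:2].astype(np.float32); print(cv2.fitEllipse(W))
E
```

```text
t 5.05 q6 -0.222 pos [ 0.5746 -0.1679  0.5198] F [ 0.64 -0.76 -3.55] M [-0.054 -0.039 -0.07 ] slide [191.7 -62.6  -1.9] dr [-0.0025 -0.0013 -0.498 ]
[[ 394  110   53   23  940]
 [ 485  110  107   42 1182]
 [ 513  110   59   19  573]
 [ 338  122   59   42  696]
 [ 361  127    3    4    5]
 [ 358  130    2    2    3]
 [ 374  130    2    2    2]
 [ 352  133    5   15   21]
 [ 377  133    6   15   20]
 [ 390  142    1    1    1]
 [ 357  148    3    5    5]
 [ 375  149    1    1    1]
 [ 372  150    2    5    5]]
((0.5230082869529724, 0.10064559429883957), (0.13029156625270844, 0.13549385964870453), 46.8410530090332)
```

servo_tool([
  {"slide": [40, -13, 0], "dr": [0, 0, -0.1], "jaw": 1},
  {"slide": [80, -26, 0], "dr": [0, 0, -0.2], "jaw": 1},
  {"slide": [120, -40, 0], "dr": [0, 0, -0.3], "jaw": 1},
  {"slide": [160, -53, 0], "dr": [0, 0, -0.4], "jaw": 1},
  {"slide": [192, -63, 0], "dr": [0, 0, -0.5], "jaw": 1},
  {"slide": [192, -63, 0], "dr": [0, 0, -0.5], "jaw": 1},
  {"slide": [192, -63, 0], "dr": [0, 0, -0.5], "jaw": 1},
  {"slide": [192, -63, 0], "dr": [0, 0, -0.5], "jaw": 1},
])

```text
t: 5.85
tool_pos: [0.5407, 0.0307, 0.5206]
orientation: [-1.799, -2.574, 0.002]
force: [0.4, 0.1, -3.8]
opening: 0.0115
gripper_force: 40.0
```

```bash
python3 - <<'E'
from h import *
to([.541,.031,.522],.35)
grab("wrist","w2"); grab("top","top2")
c=cam("wrist"); print(c)
E
```

```text
t 5.85 q6 -0.388 pos [0.5407 0.0307 0.5206] F [ 0.43  0.07 -3.77] M [-0.045 -0.065  0.01 ] slide [ 0.2  0.4 -1.4] dr [-0.0018 -0.0002  0.0005]
({'fx': 290.762595116873, 'fy': 290.762595116873, 'cx': 321.7449101967299, 'cy': 200.7284386702871, 'rvec': array([-2.80600292, -0.49534691, -0.07241031]), 'tvec': array([-0.51933383, -0.21872087,  0.4581665 ])}, array([[ 9.39604758e-01,  3.42260149e-01, -9.42994629e-04],
       [ 3.27668816e-01, -8.98744499e-01,  2.91361411e-01],
       [ 9.88738888e-02, -2.74073558e-01, -9.56612585e-01]]), array([-0.51933383, -0.21872087,  0.4581665 ]))
```

View pics/w2.png

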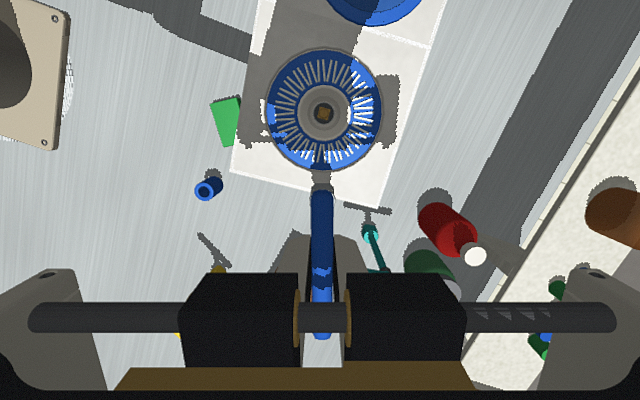

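The wrist view shows the ring and mouth around (323,111), the brass stem at (323,113), and the key's socket at (321,180). I'll measure these and enlarge the view of the stem.

```bash
python3 - <<'E'
from h import *
c=cam("wrist"); I=cv2.imread("pics/w2.png"); D=np.load("pics/w2.npy"); P=cloud(c,D); H=cv2.cvtColor(I,cv2.COLOR_BGR2HSV)
m=cv2.inRange(H,(100,100,30),(128,255,255)); m[:40]=0; m[175:]=0; m[:,:255]=0; m[:,390:]=0; m[(P[:,:,2]<.14)|(P[:,:,2]>.17)]=0
h=cv2.convexHull(np.argwhere(m)[:,::-1].astype(np.int32))[:,0]; W=np.array([ray(c,u,v,.158) for u,v in h])[:,:2].astype(np.float32)
print("ring",cv2.fitEllipse(W),cv2.minEnclosingCircle(W))
w=(P[:,:,2]<.075)&(P[:,:,2]>.045); w[:90]=0;w[135:]=0;w[:,:300]=0;w[:,345:]=0
print("deep",w.sum(),np.argwhere(w).mean(0)[::-1])
b=cv2.inRange(H,(12,90,40),(32,255,255)); b[:95]=0;b[132:]=0;b[:,:305]=0;b[:,342:]=0
pts=np.argwhere(b)[:,::-1]; print("brass",len(pts),pts.min(0),pts.max(0),pts.mean(0),np.median(P[b>0],0).round(4),ray(c,*pts.mean(0),.053).round(4))
# socket tip region depths on key side
k=np.zeros(b.shape,bool);k[165:192,308:336]=1; k&=(P[:,:,2]>.18)&(D>0)&(P[:,:,2]<.26); q=P[k]; print("key low",len(q),q.mean(0),q.min(0),q.max(0))
x0,y0=296,85; cv2.imwrite("pics/stem.png",cv2.resize(I[y0:y0+55,x0:x0+55],None,fx=10,fy=10,interpolation=cv2.INTER_CUBIC))
E
```

```text
ring ((0.5162747502326965, 0.10621407628059387), (0.1292393058538437, 0.12976108491420746), 148.40789794921875) ((0.5160746574401855, 0.1062600240111351), 0.0651191920042038)
deep 353 [323.11614731 112.59490085]
brass 126 [317 107] [330 119] [323.20634921 112.81746032] [0.5163 0.1064 0.0547] [0.5163 0.1065 0.053 ]
key low 159 [0.5395265  0.03779462 0.21065766] [0.52929436 0.03057245 0.19425518] [0.55141914 0.04127611 0.22530504]
```

View pics/stem.png

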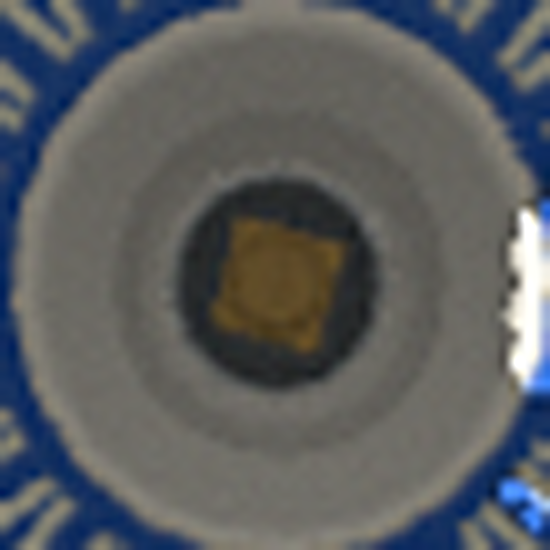

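The enlarged stem is a clear square with corners near (232,215), (348,240), (318,355) and (212,318), so its angle can be read. The three estimates of the axis agree at (0.516,0.106).

```bash
python3 - <<'E'
from h import *
c=cam("wrist")
W=np.array([ray(c,296+u/10-.45,85+v/10-.45,.051) for u,v in[(232,215),(348,240),(318,355),(212,318)]]); print(W.mean(0).round(4))
for i in range(4):
    d=W[(i+1)%4]-W[i]; print(np.linalg.norm(d).round(4),((np.arctan2(d[1],d[0])+np.pi/4)%(np.pi/2)-np.pi/4).round(3))
# brass mask rect
I=cv2.imread("pics/w2.png"); H=cv2.cvtColor(I,cv2.COLOR_BGR2HSV); b=cv2.inRange(H,(12,90,40),(32,255,255)); b[:95]=0;b[132:]=0;b[:,:305]=0;b[:,342:]=0
W=np.array([ray(c,u,v,.051)[:2] for v,u in np.argwhere(b)])*1e3
r=cv2.minAreaRect(W.astype(np.float32)); print(r)
# key shank axis in scene and top images: socket tip
s=read_state(); print(s["tool_pos"])
for n in("top2",):
    cc=cam("top"); P=cloud(cc,np.load("pics/top2.npy")); k=(abs(P[:,:,0]-.541)<.06)&(abs(P[:,:,1]-.031)<.06)&(P[:,:,2]>.17)&(P[:,:,2]<.34); print(k.sum())
cc=cam("scene"); grab("scene","scene2"); I=cv2.imread("pics/scene2.png"); P=cloud(cc,np.load("pics/scene2.npy"))
k=(np.hypot(P[:,:,0]-.541,P[:,:,1]-.031)<.04)&(P[:,:,2]>.17)&(P[:,:,2]<.335)
p,R,t=cc
for z in(.19,.2,.21,.24,.26,.28,.3):
    kk=k&(abs(P[:,:,2]-z)<.006)
    if kk.sum(): print(z,kk.sum(),P[kk].mean(0).round(4), P[kk][:,:2].ptp(0) if hasattr(P,'ptp') else np.ptp(P[kk][:,:2],0).round(4))
to([.5162,.1063,.522],.3)
E
```

```text
[0.5164 0.1066 0.051 ]
0.0175 0.147
0.0169 0.09
0.0167 0.025
0.0149 0.145
((516.3493041992188, 106.40489959716797), (16.416208267211914, 15.837726593017578), 4.804009437561035)
[0.54085763 0.03024749 0.52100501]
0
0.19 20 [0.5507 0.021  0.1939] [0.0235 0.0238]
0.2 63 [0.5508 0.0214 0.1998] [0.0253 0.0272]
0.21 61 [0.5511 0.0211 0.2096] [0.0236 0.0272]
0.24 25 [0.5471 0.0245 0.2394] [0.0113 0.0088]
0.26 26 [0.5471 0.0246 0.2601] [0.0084 0.0101]
0.28 30 [0.5471 0.0244 0.2798] [0.0087 0.0093]
0.3 28 [0.5472 0.0246 0.2999] [0.0078 0.0084]
t 6.0 q6 -0.389 pos [0.5409 0.0303 0.5212] F [-0.56 -0.3  -3.71] M [-0.002 -0.099  0.007] slide [79.9  2.9 -0.7] dr [-0.0008 -0.0001  0.0499]
```

```bash
python3 - <<'E'
from h import *
c=cam("wrist"); D=np.load("pics/w2.npy"); P=cloud(c,D); s=read_state(); R=Ro.from_rotvec(s["orientation"]).as_matrix()
Q=((P-s["tool_pos"])@R)*1e3
k=(abs(Q[:,:,0])<22)&(abs(Q[:,:,1])<22)&(P[:,:,2]>.185)&(P[:,:,2]<.335)&(D>0)
for a in np.arange(185,335,8):
    kk=k&(P[:,:,2]*1e3>=a)&(P[:,:,2]*1e3<a+8); q=Q[kk]
    if len(q)>3: print(a,len(q),"x max/med",q[:,0].max().round(1),np.median(q[:,0]).round(1),"y",q[:,1].min().round(1),q[:,1].max().round(1))
E
```

```text
193 26 x max/med 8.3 7.9 y -10.3 12.4
201 41 x max/med 8.3 8.0 y -10.1 13.3
209 47 x max/med 8.6 7.8 y -9.8 13.0
217 76 x max/med 9.9 6.0 y -11.5 14.6
225 9 x max/med 8.8 0.8 y -10.3 13.6
```

```bash
python3 - <<'E'
from h import *
s=read_state(); R=Ro.from_rotvec(s["orientation"]).as_matrix(); print(s["tool_pos"])
for n,f in(("wrist","w2"),("scene","scene2"),("top","top2")):
    c=cam(n); D=np.load(f"pics/{f}.npy"); P=cloud(c,D); Q=((P-s["tool_pos"])@R)*1e3
    H=cv2.cvtColor(cv2.imread(f"pics/{f}.png"),cv2.COLOR_BGR2HSV); m=cv2.inRange(H,(100,90,20),(128,255,255))>0
    k=m&(abs(Q[:,:,2]-167)<25)&(abs(Q[:,:,0])<60)&(abs(Q[:,:,1])<20); q=Q[k]
    if len(q): print(n,len(q),np.percentile(q,[0,2,50,98,100],axis=0).round(1).tolist())
E
```

```text
[0.5408507  0.03027726 0.52124776]
wrist 2516 [[-47.4, -4.8, 149.0], [-43.7, -4.4, 157.8], [11.8, 1.4, 159.4], [41.1, 6.9, 165.3], [41.9, 8.3, 184.8]]
scene 177 [[-49.3, -16.8, 152.1], [-48.7, -8.6, 159.3], [-27.2, 4.4, 163.0], [0.4, 8.5, 174.0], [6.3, 8.7, 179.6]]
```

The key sits about 3.4 mm off the TCP along −x of the tool, and both views agree on this. It is vertical. I'll allow for the offset when moving over the well.

```bash
python3 -c "
from h import *
to([.5147,.1094,.521],.10)"
```

```text
t 6.0 q6 -0.389 pos [0.5409 0.0303 0.5212] F [-0.56 -0.3  -3.71] M [-0.002 -0.099  0.007] slide [83.3  2.6  0.3] dr [-8.000e-04 -1.000e-04  2.499e-01]
```

servo_tool([
  {"slide": [20, 1, 0], "dr": [0, 0, 0.06], "jaw": 1},
  {"slide": [40, 1, 0], "dr": [0, 0, 0.12], "jaw": 1},
  {"slide": [60, 2, 0], "dr": [0, 0, 0.18], "jaw": 1},
  {"slide": [75, 2.5, 0], "dr": [0, 0, 0.25], "jaw": 1},
  {"slide": [83.3, 2.6, 0], "dr": [0, 0, 0.25], "jaw": 1},
  {"slide": [83.3, 2.6, 0], "dr": [0, 0, 0.25], "jaw": 1},
  {"slide": [83.3, 2.6, 0], "dr": [0, 0, 0.25], "jaw": 1},
  {"slide": [83.3, 2.6, 0], "dr": [0, 0, 0.25], "jaw": 1},
])

```text
t: 6.8
tool_pos: [0.5147, 0.1096, 0.5217]
orientation: [2.105, 2.332, -0.0]
force: [0.0, 0.1, -2.8]
opening: 0.0117
gripper_force: 40.0
```

```bash
python3 - <<'E'
from h import *
to([.5147,.1094,.41],.10)
c,I,D=grab("wrist","w3"); P=cloud(c,D); s=read_state(); R=Ro.from_rotvec(s["orientation"]).as_matrix()
Q=((P-s["tool_pos"])@R)*1e3
k=(abs(Q[:,:,0])<22)&(abs(Q[:,:,1])<22)&(P[:,:,2]>.19)&(P[:,:,2]<.222)&(D>0); q=Q[k]; print("socket",len(q),np.percentile(q,[0,50,100],axis=0).round(1).tolist())
H=cv2.cvtColor(I,cv2.COLOR_RGB2HSV); m=cv2.inRange(H,(100,100,30),(128,255,255)); m[(P[:,:,2]<.15)|(P[:,:,2]>.166)]=0
m[np.hypot(P[:,:,0]-.515,P[:,:,1]-.106)>.08]=0
h=cv2.convexHull(np.argwhere(m)[:,::-1].astype(np.int32))[:,0]; W=np.array([ray(c,u,v,.158) for u,v in h])[:,:2].astype(np.float32)
print("ring",cv2.fitEllipse(W),cv2.minEnclosingCircle(W)); p,RR,t=c
e=np.array([*cv2.fitEllipse(W)[0],.158]); print("ring in tool",((e-s["tool_pos"])@R*1e3).round(1))
E
```

```text
t 6.8 q6 0.011 pos [0.5147 0.1096 0.5217] F [ 0.02  0.13 -2.85] M [-0.065 -0.118  0.013] slide [ -0.2   0.  111.7] dr [-0.0001  0.0003  0.0019]
socket 142 [[-0.5, -11.4, 300.0], [8.2, 1.7, 310.8], [9.8, 13.4, 325.8]]
ring ((0.5157134532928467, 0.10764016211032867), (0.1291562020778656, 0.1296100914478302), 139.8314666748047) ((0.5159106850624084, 0.10762573033571243), 0.06517928838729858)
ring in tool [ -2.1   0.9 363.7]
```

servo_tool([
  {"slide": [0.5, 0, 15], "dr": [0, 0, 0], "jaw": 1},
  {"slide": [0.5, 0, 30], "dr": [0, 0, 0], "jaw": 1},
  {"slide": [0.5, 0, 42], "dr": [0, 0, 0], "jaw": 1},
  {"slide": [0.5, 0, 54], "dr": [0, 0, 0], "jaw": 1},
  {"slide": [0.5, 0, 66], "dr": [0, 0, 0], "jaw": 1},
  {"slide": [0.5, 0, 78], "dr": [0, 0, 0], "jaw": 1},
  {"slide": [0.5, 0, 90], "dr": [0, 0, 0], "jaw": 1},
  {"slide": [0.5, 0, 100], "dr": [0, 0, 0], "jaw": 1},
  {"slide": [0.5, 0, 105], "dr": [0, 0, 0], "jaw": 1},
  {"slide": [0.5, 0, 105], "dr": [0, 0, 0], "jaw": 1},
])

```text
t: 7.85
tool_pos: [0.5141, 0.1109, 0.4158]
orientation: [-2.105, -2.331, 0.002]
force: [0.4, 0.3, -3.4]
opening: 0.0108
gripper_force: 40.0
```

```bash
python3 -c "
from h import *
to([.5147,.1099,.41],.10)"
```

```text
t 7.85 q6 0.013 pos [0.5141 0.1109 0.4158] F [ 0.38  0.3  -3.45] M [ 0.007 -0.046  0.007] slide [-1.   0.5  5.8] dr [-0.0014  0.      0.002 ]
```

servo_tool([
  {"slide": [-0.5, 0.3, 4], "dr": [0, 0, 0], "jaw": 1},
  {"slide": [-0.5, 0.3, 8], "dr": [0, 0, 0], "jaw": 1},
  {"slide": [-0.5, 0.3, 12], "dr": [0, 0, 0], "jaw": 1},
  {"slide": [-0.5, 0.3, 15], "dr": [0, 0, 0], "jaw": 1},
  {"slide": [-0.5, 0.3, 18], "dr": [0, 0, 0], "jaw": 1},
  {"slide": [-0.5, 0.3, 20], "dr": [0, 0, 0], "jaw": 1},
  {"slide": [-0.5, 0.3, 22], "dr": [0, 0, 0], "jaw": 1},
  {"slide": [-0.5, 0.3, 24], "dr": [0, 0, 0], "jaw": 1},
  {"slide": [-0.5, 0.3, 24], "dr": [0, 0, 0], "jaw": 1},
])

```text
t: 8.75
tool_pos: [0.5146, 0.1104, 0.3924]
orientation: [-2.105, -2.332, 0.001]
force: [-1.0, 0.6, -4.4]
opening: 0.0117
gripper_force: 40.0
```

```bash
python3 -c "
from h import *
to([.5147,.1099,.384],.10)"
```

```text
t 8.75 q6 0.012 pos [0.5146 0.1104 0.3924] F [-1.03  0.57 -4.39] M [ 0.007 -0.121 -0.005] slide [-0.5  0.1  8.4] dr [-0.0006  0.      0.002 ]
```

servo_tool([
  {"slide": [0, 0, 1], "dr": [0, 0, 0], "jaw": 1},
  {"slide": [0, 0, 2], "dr": [0, 0, 0], "jaw": 1},
  {"slide": [0, 0, 3], "dr": [0, 0, 0], "jaw": 1},
  {"slide": [0, 0, 4], "dr": [0, 0, 0], "jaw": 1},
  {"slide": [0, 0, 5], "dr": [0, 0, 0], "jaw": 1},
  {"slide": [0, 0, 5], "dr": [0, 0, 0], "jaw": 1},
])

```text
t: 9.35
tool_pos: [0.5146, 0.1104, 0.3875]
orientation: [-2.105, -2.332, 0.0]
force: [-0.3, -1.0, -3.8]
opening: 0.0115
gripper_force: 40.0
```

```bash
python3 -c "
from h import *
to([.5147,.1099,.384],.10)"
```

```text
t 9.35 q6 0.012 pos [0.5146 0.1104 0.3875] F [-0.28 -1.02 -3.77] M [-0.032 -0.147  0.041] slide [-0.5  0.   3.5] dr [-0.0003  0.      0.002 ]
```

servo_tool([
  {"slide": [0, 0, 1], "dr": [0, 0, 0], "jaw": 1},
  {"slide": [0, 0, 2], "dr": [0, 0, 0], "jaw": 1},
  {"slide": [0, 0, 3], "dr": [0, 0, 0], "jaw": 1},
  {"slide": [0, 0, 4], "dr": [0, 0, 0], "jaw": 1},
  {"slide": [0, 0, 4.5], "dr": [0, 0, 0], "jaw": 1},
  {"slide": [0, 0, 4.5], "dr": [0, 0, 0], "jaw": 1},
])

```text
t: 9.95
tool_pos: [0.5146, 0.1104, 0.3831]
orientation: [-2.105, -2.332, 0.0]
force: [-0.4, -1.4, -3.8]
opening: 0.0117
gripper_force: 40.0
```

```bash
python3 -c "
from h import *
to([.5147,.1099,.384],.10)"
```

```text
t 9.95 q6 0.012 pos [0.5146 0.1104 0.3831] F [-0.37 -1.41 -3.77] M [-0.057 -0.076 -0.025] slide [-0.5  0.  -0.9] dr [-0.0002 -0.      0.002 ]
```

servo_tool([
  {"slide": [0, 0, 1], "dr": [0, 0, 0], "jaw": 1},
  {"slide": [0, 0, 2], "dr": [0, 0, 0], "jaw": 1},
  {"slide": [0, 0, 3], "dr": [0, 0, 0], "jaw": 1},
  {"slide": [0, 0, 4], "dr": [0, 0, 0], "jaw": 1},
  {"slide": [0, 0, 5], "dr": [0, 0, 0], "jaw": 1},
  {"slide": [0, 0, 5.5], "dr": [0, 0, 0], "jaw": 1},
  {"slide": [0, 0, 5.5], "dr": [0, 0, 0], "jaw": 1},
])

```text
t: 10.65
tool_pos: [0.5146, 0.1104, 0.3776]
orientation: [-2.105, -2.332, 0.0]
force: [-0.5, -0.7, -3.8]
opening: 0.0116
gripper_force: 40.0
```

```bash
python3 -c "
from h import *
to([.5147,.1099,.384],.10)"
```

```text
t 10.65 q6 0.012 pos [0.5146 0.1104 0.3776] F [-0.52 -0.68 -3.77] M [-0.006 -0.068  0.017] slide [-0.5  0.  -6.4] dr [-0.0002 -0.      0.002 ]
```

servo_tool([
  {"slide": [0, 0, 0.6], "dr": [0, 0, 0], "jaw": 1},
  {"slide": [0, 0, 1.2], "dr": [0, 0, 0], "jaw": 1},
  {"slide": [0, 0, 1.8], "dr": [0, 0, 0], "jaw": 1},
  {"slide": [0, 0, 2.5], "dr": [0, 0, 0], "jaw": 1},
  {"slide": [0, 0, 2.5], "dr": [0, 0, 0], "jaw": 1},
])

```text
t: 11.15
tool_pos: [0.5146, 0.1104, 0.3751]
orientation: [-2.105, -2.332, 0.0]
force: [1.4, 0.5, -4.3]
opening: 0.0116
gripper_force: 40.0
```

```bash
python3 -c "
from h import *
to([.5147,.1099,.384],.10)"
```

```text
t 11.15 q6 0.012 pos [0.5146 0.1104 0.3751] F [ 1.35  0.53 -4.34] M [ 0.02  -0.029 -0.003] slide [-0.6  0.  -8.9] dr [-0.0002  0.      0.002 ]
```

servo_tool([
  {"slide": [0, 0, 1], "dr": [0, 0, 0], "jaw": 1},
  {"slide": [0, 0, 2], "dr": [0, 0, 0], "jaw": 1},
  {"slide": [0, 0, 3], "dr": [0, 0, 0], "jaw": 1},
  {"slide": [0, 0, 4], "dr": [0, 0, 0], "jaw": 1},
  {"slide": [0, 0, 5], "dr": [0, 0, 0], "jaw": 1},
  {"slide": [0, 0, 5], "dr": [0, 0, 0], "jaw": 1},
])

```text
t: 11.75
tool_pos: [0.5146, 0.1104, 0.37]
orientation: [-2.105, -2.332, 0.0]
force: [-0.0, -0.6, -4.3]
opening: 0.0116
gripper_force: 40.0
```

```bash
python3 -c "
from h import *
to([.5147,.1099,.365],.10)"
```

```text
t 11.75 q6 0.012 pos [0.5146 0.1104 0.37  ] F [-0.01 -0.6  -4.29] M [-0.049 -0.01  -0.041] slide [-0.5  0.   5. ] dr [-0.0003 -0.      0.002 ]
```

servo_tool([
  {"slide": [0, 0, 1], "dr": [0, 0, 0], "jaw": 1},
  {"slide": [0, 0, 2], "dr": [0, 0, 0], "jaw": 1},
  {"slide": [0, 0, 3], "dr": [0, 0, 0], "jaw": 1},
  {"slide": [0, 0, 4], "dr": [0, 0, 0], "jaw": 1},
  {"slide": [0, 0, 4.5], "dr": [0, 0, 0], "jaw": 1},
  {"slide": [0, 0, 4.5], "dr": [0, 0, 0], "jaw": 1},
])

```text
t: 12.35
tool_pos: [0.5146, 0.1104, 0.3656]
orientation: [-2.105, -2.332, 0.0]
force: [-0.3, 0.1, -4.4]
opening: 0.0116
gripper_force: 40.0
```

```bash
python3 -c "
from h import *
to([.5147,.1099,.365],.10)"
```

```text
t 12.35 q6 0.012 pos [0.5146 0.1104 0.3656] F [-0.31  0.13 -4.43] M [-0.037 -0.053 -0.05 ] slide [-0.6  0.   0.6] dr [-0.0002 -0.      0.002 ]
```

Seated with almost no force (tip at about 38.6 mm). I'll go down another 1 mm and start turning clockwise about the key axis.

servo_tool([
  {"slide": [0, 0, 0.5], "dr": [0, 0, 0], "jaw": 1},
  {"slide": [0, 0, 1], "dr": [0, 0, 0], "jaw": 1},
  {"slide": [0, 0.2, 1], "dr": [0, 0, 0.05], "jaw": 1},
  {"slide": [0, 0.4, 1], "dr": [0, 0, 0.1], "jaw": 1},
  {"slide": [0, 0.5, 1], "dr": [0, 0, 0.15], "jaw": 1},
  {"slide": [-0.1, 0.7, 1], "dr": [0, 0, 0.2], "jaw": 1},
  {"slide": [-0.1, 0.9, 1], "dr": [0, 0, 0.25], "jaw": 1},
  {"slide": [-0.2, 1.1, 1], "dr": [0, 0, 0.3], "jaw": 1},
  {"slide": [-0.2, 1.1, 1], "dr": [0, 0, 0.3], "jaw": 1},
  {"slide": [-0.2, 1.1, 1], "dr": [0, 0, 0.3], "jaw": 1},
], force=30)

```text
t: 13.35
tool_pos: [0.5157, 0.1103, 0.3646]
orientation: [-2.429, -1.993, 0.0]
force: [-1.1, -0.8, -4.4]
opening: 0.0114
gripper_force: 30.0
```

```bash
python3 -c "
from h import *
to([.5147,.1099,.365],.10)"
```

```text
t 13.35 q6 0.31 pos [0.5157 0.1103 0.3646] F [-1.06 -0.78 -4.42] M [-0.078  0.157  0.028] slide [-0.6 -0.9 -0.4] dr [-0.0003  0.     -0.2966]
```

servo_tool([
  {"slide": [0, 0.2, 0], "dr": [0, 0, 0.05], "jaw": 1},
  {"slide": [0, 0.4, 0], "dr": [0, 0, 0.1], "jaw": 1},
  {"slide": [0, 0.5, 0], "dr": [0, 0, 0.15], "jaw": 1},
  {"slide": [-0.1, 0.7, 0], "dr": [0, 0, 0.2], "jaw": 1},
  {"slide": [-0.1, 0.9, 0], "dr": [0, 0, 0.25], "jaw": 1},
])

```text
t: 13.85
tool_pos: [0.5166, 0.1101, 0.3647]
orientation: [-2.66, -1.672, 0.0]
force: [-1.2, 0.2, -4.0]
opening: 0.0116
gripper_force: 30.0
```

```bash
python3 - <<'E'
from h import *
to([.5147,.1099,.365],-.197); print(read_state()["joint_torque"][5])
c,I,D=grab("top","top3"); s=read_state(); P=cloud(c,D); v,u=np.mgrid[:400,:640]
k=np.hypot(P[:,:,0]-.515,P[:,:,1]-.1063)<.064; k&=np.hypot(P[:,:,0]-.515,P[:,:,1]-.1063)>.056
D0=np.load("pics/top0.npy"); P0=cloud(c,D0); z=P0[:,:,2]; g=k&(abs(P[:,:,2]-.155)<.012)&(abs(z-.155)<.012)
print(g.sum(),np.median(P[g][:,2]),np.median(z[g]))
to([.5147,.1099,.365],-.197); print(read_state()["joint_torque"][5])
E
```

```text
t 13.85 q6 0.561 pos [0.5166 0.1101 0.3647] F [-1.23  0.16 -4.  ] M [-0.056  0.157  0.117] slide [-1.  -1.6 -0.3] dr [-2.000e-04  1.000e-04 -2.515e-01]
-0.9366291761398315
211 0.15202400213493464 0.15523414322210435
t 13.9 q6 0.564 pos [0.5166 0.1101 0.3646] F [-0.79 -0.22 -3.91] M [-0.043  0.203  0.098] slide [-1.  -1.6 -0.4] dr [-2.000e-04  1.000e-04 -2.546e-01]
-0.6981804035604
```

The cartridge has been drawn down by about 3 mm, with a turning torque of about 0.1 N m. Carrying on in smaller steps.

servo_tool([
  {"slide": [0, 0.1, 0], "dr": [0, 0, 0.04], "jaw": 1},
  {"slide": [0, 0.3, 0], "dr": [0, 0, 0.08], "jaw": 1},
  {"slide": [0, 0.4, 0], "dr": [0, 0, 0.12], "jaw": 1},
  {"slide": [0, 0.5, 0], "dr": [0, 0, 0.15], "jaw": 1},
])

```text
t: 14.3
tool_pos: [0.5171, 0.1099, 0.3646]
orientation: [-2.777, -1.469, 0.0]
force: [-0.6, 0.6, -3.9]
opening: 0.0116
gripper_force: 30.0
```

```bash
python3 -c "
from h import *
to([.5147,.1099,.365],-.6)"
```

```text
t 14.3 q6 0.71 pos [0.5171 0.1099 0.3646] F [-0.57  0.55 -3.91] M [-0.059  0.147  0.186] slide [-1.3 -2.  -0.4] dr [-0.0002  0.0001  0.0022]
```

servo_tool([
  {"slide": [0, 0.1, 0], "dr": [0, 0, 0.03], "jaw": 1},
  {"slide": [0, 0.2, 0], "dr": [0, 0, 0.06], "jaw": 1},
])

```text
t: 14.5
tool_pos: [0.5172, 0.1098, 0.3647]
orientation: [-2.821, -1.383, 0.0]
force: [-0.3, 0.8, -4.5]
opening: 0.0115
gripper_force: 30.0
```

```bash
python3 -c "
from h import *
to([.5147,.1099,.365],-.66)"
```

```text
t 14.5 q6 0.771 pos [0.5172 0.1098 0.3647] F [-0.27  0.78 -4.48] M [0.005 0.203 0.133] slide [-1.4 -2.1 -0.3] dr [-0.0002  0.0001  0.0008]
```

servo_tool([
  {"slide": [0, 0.1, 0], "dr": [0, 0, 0.03], "jaw": 1},
  {"slide": [0, 0.2, 0], "dr": [0, 0, 0.06], "jaw": 1},
])

```text
t: 14.7
tool_pos: [0.5174, 0.1096, 0.3646]
orientation: [-2.862, -1.296, 0.0]
force: [-0.7, 0.5, -4.9]
opening: 0.0115
gripper_force: 30.0
```

```bash
python3 -c "
from h import *
to([.5147,.1099,.365],-.72)"
```

```text
t 14.7 q6 0.832 pos [0.5174 0.1096 0.3646] F [-0.72  0.55 -4.9 ] M [-0.037  0.201  0.139] slide [-1.5 -2.2 -0.4] dr [-0.0001  0.0001 -0.0001]
```

servo_tool([
  {"slide": [0, 0.1, 0], "dr": [0, 0, 0.03], "jaw": 1},
  {"slide": [0, 0.2, 0], "dr": [0, 0, 0.05], "jaw": 1},
])

```text
t: 14.9
tool_pos: [0.5176, 0.1095, 0.3647]
orientation: [-2.893, -1.225, 0.0]
force: [-0.3, -0.7, -4.3]
opening: 0.0113
gripper_force: 30.0
```

```bash
python3 -c "
from h import *
to([.5147,.1099,.365],-.77)"
```

```text
t 14.9 q6 0.882 pos [0.5176 0.1095 0.3647] F [-0.32 -0.65 -4.29] M [0.017 0.202 0.084] slide [-1.7 -2.3 -0.3] dr [-0.0001  0.0001 -0.    ]
```

servo_tool([
  {"slide": [0, 0.1, 0], "dr": [0, 0, 0.03], "jaw": 1},
  {"slide": [0, 0.2, 0], "dr": [0, 0, 0.05], "jaw": 1},
])

```text
t: 15.1
tool_pos: [0.5177, 0.1094, 0.3647]
orientation: [-2.923, -1.152, 0.0]
force: [-0.4, -0.1, -5.1]
opening: 0.0117
gripper_force: 30.0
```

```bash
cat > m.py <<'E'
from h import *
to([.5147,.1099,.365],-.77)
c,I,D=grab("top","topm"); P=cloud(c,D); r=np.hypot(P[:,:,0]-.515,P[:,:,1]-.1063); D0=np.load("pics/top0.npy"); z=cloud(c,D0)[:,:,2]
g=(r<.063)&(r>.056)&(abs(P[:,:,2]-.154)<.012)&(abs(z-.156)<.010); d=z[g]-P[g][:,2]; print("drop",g.sum(),np.median(d),d.mean())
M=[read_state()["wrist_torque"][2]]
for i in range(3): read_camera("top"); M.append(read_state()["wrist_torque"][2])
print("Mz",np.mean(M).round(3),np.round(M,3))
E
python3 m.py
```

```text
t 15.1 q6 0.931 pos [0.5177 0.1094 0.3647] F [-0.4  -0.08 -5.13] M [-0.036  0.208  0.14 ] slide [-1.8 -2.4 -0.3] dr [-0.0001  0.     -0.0501]
drop 179 0.0058957341193539015 0.006276195042377591
Mz 0.116 [0.133 0.119 0.109 0.105]
```

servo_tool([
  {"slide": [0, 0.1, 0], "dr": [0, 0, 0.02], "jaw": 1},
  {"slide": [0, 0.2, 0], "dr": [0, 0, 0.04], "jaw": 1},
])

```text
t: 15.5
tool_pos: [0.5178, 0.1092, 0.3647]
orientation: [-2.945, -1.094, 0.0]
force: [-0.7, -0.3, -5.4]
opening: 0.0117
gripper_force: 30.0
```

```bash
python3 m.py
```

```text
t 15.5 q6 0.971 pos [0.5178 0.1092 0.3647] F [-0.73 -0.26 -5.45] M [-0.059  0.255  0.16 ] slide [-1.9 -2.6 -0.3] dr [-0.0001  0.0002 -0.0897]
drop 183 0.006690568224155813 0.006837787683289553
Mz 0.104 [0.136 0.118 0.07  0.093]
```

servo_tool([
  {"slide": [0, 0.1, 0], "dr": [0, 0, 0.02], "jaw": 1},
  {"slide": [0, 0.2, 0], "dr": [0, 0, 0.04], "jaw": 1},
])

```text
t: 15.9
tool_pos: [0.518, 0.1091, 0.3647]
orientation: [-2.966, -1.035, 0.0]
force: [-2.2, 0.9, -5.8]
opening: 0.0117
gripper_force: 30.0
```

```bash
python3 m.py
```

```text
t 15.9 q6 1.01 pos [0.518  0.1091 0.3647] F [-2.15  0.95 -5.8 ] M [0.04  0.205 0.13 ] slide [-2.  -2.7 -0.3] dr [-1.000e-04  0.000e+00 -1.297e-01]
drop 179 0.007468552703926906 0.007274972901779552
Mz 0.098 [0.119 0.09  0.093 0.092]
```

servo_tool([
  {"slide": [0, 0.1, 0], "dr": [0, 0, 0.02], "jaw": 1},
  {"slide": [0, 0.1, 0], "dr": [0, 0, 0.03], "jaw": 1},
])

```text
t: 16.3
tool_pos: [0.518, 0.109, 0.3647]
orientation: [-2.981, -0.99, 0.0]
force: [-1.4, 0.1, -6.4]
opening: 0.0122
gripper_force: 30.0
```

```bash
python3 m.py
```

```text
t 16.3 q6 1.04 pos [0.518  0.109  0.3647] F [-1.43  0.1  -6.4 ] M [-0.006  0.181  0.102] slide [-2.1 -2.7 -0.3] dr [-1.000e-04  1.000e-04 -1.594e-01]
drop 177 0.007568611082767962 0.007603736005124765
Mz 0.108 [0.113 0.141 0.079 0.098]
```

servo_tool([
  {"slide": [0, 0.1, 0], "dr": [0, 0, 0.02], "jaw": 1},
  {"slide": [0, 0.1, 0], "dr": [0, 0, 0.03], "jaw": 1},
])

```text
t: 16.7
tool_pos: [0.5181, 0.1089, 0.3647]
orientation: [-2.996, -0.946, 0.0]
force: [0.2, -0.4, -7.1]
opening: 0.0115
gripper_force: 30.1
```

```bash
python3 m.py
```

```text
t 16.7 q6 1.07 pos [0.5181 0.1089 0.3647] F [ 0.17 -0.36 -7.12] M [0.023 0.179 0.245] slide [-2.2 -2.8 -0.3] dr [-1.000e-04  0.000e+00 -1.893e-01]
drop 179 0.007067905873602426 0.007346593941025524
Mz 0.239 [0.22  0.266 0.224 0.245]
```

The torque jumped from 0.10 to 0.24 N m and the cartridge stopped moving, so it is at the stop and tight. I'll ease off and lift straight out.

servo_tool([
  {"slide": [0, -0.2, 0], "dr": [0, 0, -0.03], "jaw": 1},
  {"slide": [0, -0.3, 0], "dr": [0, 0, -0.07], "jaw": 1},
  {"slide": [0, -0.3, -1], "dr": [0, 0, -0.07], "jaw": 1},
  {"slide": [0, -0.3, -3], "dr": [0, 0, -0.07], "jaw": 1},
  {"slide": [0, -0.3, -5], "dr": [0, 0, -0.07], "jaw": 1},
], force=40)

```text
t: 17.4
tool_pos: [0.518, 0.1092, 0.3702]
orientation: [2.96, 1.051, 0.001]
force: [-0.5, 0.3, -4.2]
opening: 0.0117
gripper_force: 40.0
```

```bash
python3 m.py
```

```text
t 17.4 q6 0.999 pos [0.518  0.1092 0.3702] F [-0.52  0.28 -4.2 ] M [-0.001  0.184 -0.015] slide [-2.1 -2.7  5.2] dr [ 0.0003 -0.0004 -0.1185]
drop 185 0.007412764312438563 0.0074686552444758435
Mz -0.011 [-0.008 -0.002 -0.018 -0.015]
```

servo_tool([
  {"slide": [0, 0, -5], "dr": [0, 0, 0], "jaw": 1},
  {"slide": [0, 0, -13], "dr": [0, 0, 0], "jaw": 1},
  {"slide": [0, 0, -25], "dr": [0, 0, 0], "jaw": 1},
  {"slide": [0, 0, -40], "dr": [0, 0, 0], "jaw": 1},
  {"slide": [0, 0, -60], "dr": [0, 0, 0], "jaw": 1},
  {"slide": [0, 0, -85], "dr": [0, 0, 0], "jaw": 1},
  {"slide": [0, 0, -110], "dr": [0, 0, 0], "jaw": 1},
  {"slide": [0, 0, -135], "dr": [0, 0, 0], "jaw": 1},
  {"slide": [0, 0, -152], "dr": [0, 0, 0], "jaw": 1},
  {"slide": [0, 0, -152], "dr": [0, 0, 0], "jaw": 1},
  {"slide": [0, 0, -152], "dr": [0, 0, 0], "jaw": 1},
])

```text
t: 18.7
tool_pos: [0.5179, 0.1091, 0.5224]
orientation: [2.96, 1.052, 0.002]
force: [0.5, 0.6, -4.4]
opening: 0.0118
gripper_force: 40.0
```

```bash
python3 - <<'E'
from h import *
to([.5746,-.1679,.522],-.147)
# hole centre near start key position, from scene1/top1 depth
for n in("top",):
    c=cam(n); I=cv2.imread(f"pics/{n}1.png"); P=cloud(c,np.load(f"pics/{n}1.npy"))
    m=(np.hypot(P[:,:,0]-.574,P[:,:,1]+.165)<.06)&(P[:,:,2]<.06); 
    print(m.sum(),P[m].mean(0))
c=cam("scene"); P=cloud(c,np.load("pics/scene1.npy"))
t=abs(P[:,:,2]-.075)<.005; t&=(abs(P[:,:,0]-.565)<.09)&(abs(P[:,:,1]+.23)<.13)
r=cv2.minAreaRect((P[t][:,:2]*1e3).astype(np.float32)); print(r)
print(read_state()['opening'])
E
```

```text
t 18.7 q6 0.999 pos [0.5179 0.1091 0.5224] F [ 0.54  0.61 -4.39] M [0.004 0.032 0.008] slide [-130.8  250.7    0.5] dr [ 0.0012 -0.0009 -0.741 ]
138 [ 0.54553036 -0.14568896  0.0107811 ]
((565.8597412109375, -229.39695739746094), (200.3389892578125, 83.6656494140625), 80.37877655029297)
0.011796004205514675
```

servo_tool([
  {"slide": [-16, 31, 0], "dr": [0, 0, -0.09], "jaw": 1},
  {"slide": [-33, 63, 0], "dr": [0, 0, -0.19], "jaw": 1},
  {"slide": [-52, 100, 0], "dr": [0, 0, -0.3], "jaw": 1},
  {"slide": [-72, 138, 0], "dr": [0, 0, -0.41], "jaw": 1},
  {"slide": [-92, 176, 0], "dr": [0, 0, -0.52], "jaw": 1},
  {"slide": [-111, 213, 0], "dr": [0, 0, -0.63], "jaw": 1},
  {"slide": [-124, 238, 0], "dr": [0, 0, -0.7], "jaw": 1},
  {"slide": [-130.8, 250.7, 0], "dr": [0, 0, -0.741], "jaw": 1},
  {"slide": [-130.8, 250.7, 0], "dr": [0, 0, -0.741], "jaw": 1},
  {"slide": [-130.8, 250.7, 0], "dr": [0, 0, -0.741], "jaw": 1},
  {"slide": [-130.8, 250.7, 0], "dr": [0, 0, -0.741], "jaw": 1},
])

```text
t: 19.8
tool_pos: [0.5746, -0.167, 0.5211]
orientation: [-2.378, -2.052, 0.0]
force: [-0.7, 0.8, -3.9]
opening: 0.0116
gripper_force: 40.0
```

```bash
python3 - <<'E'
from h import *
to([.5746,-.1679,.342],-.147)
c,I,D=grab("wrist","w5"); P=cloud(c,D); s=read_state(); R=Ro.from_rotvec(s["orientation"]).as_matrix(); Q=((P-s["tool_pos"])@R)*1e3
k=(abs(Q[:,:,0])<22)&(abs(Q[:,:,1])<22)&(P[:,:,2]>.185)&(P[:,:,2]<.225)&(D>0); q=Q[k]; print("socket",np.percentile(q,[0,2,50,98,100],axis=0).round(1).tolist())
c,I,D=grab("scene","scene5"); P=cloud(c,D)
for z in(.2,.21,.24,.26,.28,.3):
    kk=(np.hypot(P[:,:,0]-.5746,P[:,:,1]+.1715)<.03)&(abs(P[:,:,2]-z)<.006); print(z,kk.sum(),P[kk].mean(0).round(4))
E
```

```text
t 19.8 q6 -0.222 pos [ 0.5746 -0.167   0.5211] F [-0.7   0.76 -3.92] M [-0.048 -0.081 -0.022] slide [ -1.    0.3 179.1] dr [-0.001  -0.0006  0.    ]
socket [[-8.5, -11.6, 296.5], [-5.3, -11.5, 296.9], [8.6, 1.0, 307.1], [10.1, 13.5, 324.1], [10.3, 13.6, 325.6]]
0.2 59 [ 0.5844 -0.1745  0.1999]
0.21 64 [ 0.5851 -0.1737  0.21  ]
0.24 26 [ 0.5795 -0.1719  0.2403]
0.26 26 [ 0.5798 -0.1721  0.2601]
0.28 28 [ 0.5799 -0.1716  0.2804]
0.3 32 [ 0.5796 -0.1709  0.3002]
```

The key hangs straight and in the same place in the grip. Lowering it into its hole.

servo_tool([
  {"slide": [-0.5, 0.3, 20], "dr": [0, 0, 0], "jaw": 1},
  {"slide": [-1, 0.3, 45], "dr": [0, 0, 0], "jaw": 1},
  {"slide": [-1, 0.3, 70], "dr": [0, 0, 0], "jaw": 1},
  {"slide": [-1, 0.3, 90], "dr": [0, 0, 0], "jaw": 1},
  {"slide": [-1, 0.3, 105], "dr": [0, 0, 0], "jaw": 1},
  {"slide": [-1, 0.3, 112], "dr": [0, 0, 0], "jaw": 1},
  {"slide": [-1, 0.3, 117], "dr": [0, 0, 0], "jaw": 1},
  {"slide": [-1, 0.3, 122], "dr": [0, 0, 0], "jaw": 1},
  {"slide": [-1, 0.3, 127], "dr": [0, 0, 0], "jaw": 1},
  {"slide": [-1, 0.3, 127], "dr": [0, 0, 0], "jaw": 1},
])

```text
t: 20.9
tool_pos: [0.5748, -0.1689, 0.3945]
orientation: [-2.378, -2.052, 0.0]
force: [0.3, -0.4, -3.0]
opening: 0.0117
gripper_force: 40.0
```

```bash
python3 -c "
from h import *
to([.5746,-.1679,.342],-.147)"
```

```text
t 20.9 q6 -0.224 pos [ 0.5748 -0.1689  0.3945] F [ 0.26 -0.38 -3.01] M [-0.027 -0.009  0.011] slide [ 1.  -0.3 52.5] dr [-0.0003 -0.0001 -0.0001]
```

servo_tool([
  {"slide": [1, 0, 8], "dr": [0, 0, 0], "jaw": 1},
  {"slide": [1, 0, 18], "dr": [0, 0, 0], "jaw": 1},
  {"slide": [1, 0, 28], "dr": [0, 0, 0], "jaw": 1},
  {"slide": [1, 0, 38], "dr": [0, 0, 0], "jaw": 1},
  {"slide": [1, 0, 46], "dr": [0, 0, 0], "jaw": 1},
  {"slide": [1, 0, 49], "dr": [0, 0, 0], "jaw": 1},
  {"slide": [1, 0, 51], "dr": [0, 0, 0], "jaw": 1},
  {"slide": [1, 0, 51], "dr": [0, 0, 0], "jaw": 1},
])

```text
t: 21.7
tool_pos: [0.575, -0.1679, 0.3437]
orientation: [-2.379, -2.052, -0.0]
force: [-0.3, -0.9, -3.5]
opening: 0.0117
gripper_force: 40.0
```

```bash
python3 -c "
from h import *
to([.5746,-.1679,.342],-.147)"
```

```text
t 21.7 q6 -0.223 pos [ 0.575  -0.1679  0.3437] F [-0.27 -0.89 -3.49] M [-0.037 -0.034  0.022] slide [-0.  -0.4  1.7] dr [ 0.     -0.     -0.0001]
```

servo_tool([
  {"slide": [0, 0, 0.7], "dr": [0, 0, 0], "jaw": 1},
  {"slide": [0, 0, 1.4], "dr": [0, 0, 0], "jaw": 1},
  {"slide": [0, 0, 1.9], "dr": [0, 0, 0], "jaw": 1},
  {"slide": [0, 0, 1.9], "dr": [0, 0, 0], "jaw": 1},
  {"slide": [0, 0, 1.9], "dr": [0, 0, 0], "jaw": 0.8},
  {"slide": [0, 0, 1.9], "dr": [0, 0, 0], "jaw": 0.7},
  {"slide": [0, 0, 1.9], "dr": [0, 0, 0], "jaw": 0.6},
  {"slide": [0, 0, 1.9], "dr": [0, 0, 0], "jaw": 0.5},
  {"slide": [0, 0, 1.9], "dr": [0, 0, 0], "jaw": 0.5},
  {"slide": [0, 0, 1.9], "dr": [0, 0, 0], "jaw": 0.5},
  {"slide": [0, 0, 1.9], "dr": [0, 0, 0], "jaw": 0.5},
  {"slide": [0, 0, 1.9], "dr": [0, 0, 0], "jaw": 0.5},
])

```text
t: 22.9
tool_pos: [0.5749, -0.1679, 0.3418]
orientation: [-2.379, -2.052, -0.0]
force: [-0.2, 0.2, 0.4]
opening: 0.0464
gripper_force: 0.0
```

servo_tool([
  {"slide": [0, 0, -10], "dr": [0, 0, 0], "jaw": 0.5},
  {"slide": [0, 0, -30], "dr": [0, 0, 0], "jaw": 0.5},
  {"slide": [0, 0, -50], "dr": [0, 0, 0], "jaw": 0.5},
  {"slide": [0, 0, -75], "dr": [0, 0, 0], "jaw": 0.5},
  {"slide": [0, 0, -100], "dr": [0, 0, 0], "jaw": 0.5},
  {"slide": [0, 0, -120], "dr": [0, 0, 0], "jaw": 0.5},
  {"slide": [0, 0, -120], "dr": [0, 0, 0], "jaw": 0.5},
  {"slide": [0, 0, -120], "dr": [0, 0, 0], "jaw": 0.5},
])

```text
t: 23.7
tool_pos: [0.575, -0.1679, 0.4622]
orientation: [2.378, 2.052, 0.001]
force: [-0.1, -0.2, -0.2]
opening: 0.0464
gripper_force: 0.0
```

```bash
python3 - <<'E'
from h import *
to([.5746,-.1679,.342],-.147); print(read_state()["opening"])
c,I,D=grab("wrist","w6"); P=cloud(c,D)
H=cv2.cvtColor(I,cv2.COLOR_RGB2HSV); m=cv2.inRange(H,(105,120,50),(125,255,255)); m[(P[:,:,2]<.15)|(D==0)|(P[:,:,2]>.2)|(abs(P[:,:,1]+.168)>.07)]=0
n,L,S,C=cv2.connectedComponentsWithStats(m); k=1+S[1:,4].argmax(); print(S[k]); t=P[L==k]; t=t[t[:,2]>.179]; print(t.mean(0),np.ptp(t,0))
E
python3 m.py; python3 -c "
from h import *
grab('scene','scene6')"
```

```text
t 23.7 q6 -0.223 pos [ 0.575  -0.1679  0.4622] F [-0.05 -0.19 -0.24] M [-0.002 -0.069 -0.046] slide [  0.   -0.5 120.2] dr [ 0.0011  0.0002 -0.    ]
0.046360046463869396
[ 315  158   13   90 1065]
[ 0.57621226 -0.16728703  0.1822789 ] [0.02246603 0.08711293 0.0057556 ]
t 23.75 q6 -0.223 pos [ 0.5748 -0.1679  0.4609] F [ 0.17  0.64 -0.69] M [-0.063 -0.091  0.023] slide [ 266. -100.   96.] dr [-1.10e-03  1.00e-04  6.23e-01]
drop 473 0.007162879015736506 0.007224927584073689
Mz -0.005 [-0.023  0.013 -0.001 -0.01 ]
```

View pics/scene6.png

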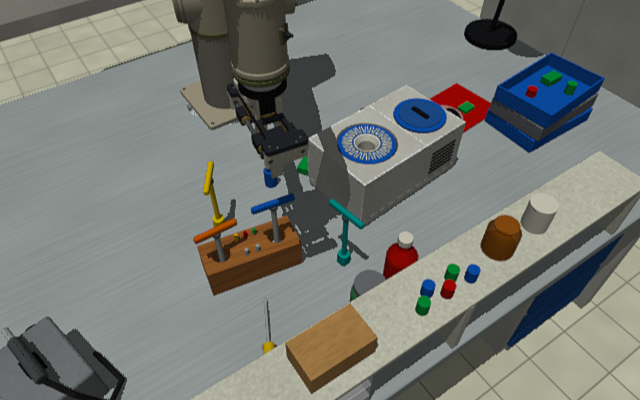

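The blue key stands upright in its hole at (273,205) and the gripper is clear of it. The cartridge is flush and nothing else has moved. Handing in.

```bash
python3 -c "
from plant import *
print(close_job())"
```

```text
the job is handed in; nothing more can be done
None
```

The cartridge is clamped at its stop (0.24 N m, drawn down a measured 7.2 mm), the blue T-key is released upright in its own hole, nothing else was touched, and the job is handed in; no verdict came back.

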